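# Set out the goods siding on a model railway

## Task

Set out the goods siding on this model railway: load the shipping container squarely and centrally onto the deck of the flat wagon, lengthwise along it, and stand the brick signal cabin on the ground directly behind the wagon (on the side of the track away from the robot), midway along the wagon, its long side parallel to the track and about 25 mm of bare ground between its wall and the edge of the ballast. Stand the water tower in the middle of whichever concrete plinth is nearer the buffer stop and the light signal in the middle of the other plinth; the signal's foot plate is held in the slotted carrying rail, so slide it along the slot to the open end before lifting it out. Everything must be left upright, and the glass paint jar must not be moved.

Things in the scene. Friction and masses are not known exactly. Their poses are not given: they have to be found in the camera images.
- container: Loose model shipping container, grey ribbed box, 124 mm (its x) by 50 mm (its y) by 54 mm high, 0.1 to 0.2 kg. Starts standing on the ground. Origin: centre of its underside; z up. Grip it across the 50 mm width (its y).
- cabin: Loose model brick signal cabin, dark gable roof with its ridge along its y. Walls 60 mm long (its y), 46 mm deep (its x), 50 mm high; ridge 73 mm high; eaves overhang the long walls by 3 mm, the end walls are flush: grip across the end walls (60 mm, along its y) at 25 to 40 mm height. 0.14 kg. Starts on the ground. Origin: centre of its underside; z up.
- tower: Loose model water tower: round wooden tank 54 mm in diameter between 50 and 95 mm height with a low conical roof to 106 mm, on four legs and a round base 52 mm in diameter. 0.12 to 0.2 kg. Starts on the ground. Origin: centre of its underside; z up. Grip the tank at about 72 mm height, from any side.
- signal: Loose model light signal, 0.1 kg: foot plate 44 (x) x 36 x 5 mm, grey post 12 mm thick, black head from 44 to 80 mm height, 24 mm wide (its y), 20 mm deep (its x). Origin: centre of the foot's underside; z up. Starts upright in the rail, foot under the slot's lips, axes parallel to the rail's. Grip the head across its y at 62 mm height; it slides freely along the slot.
- siding: Fixed straight track, 350 mm along its y, with a flat wagon fixed at its middle. Ballast bed 80 mm wide (x from -40 to 40 mm), 6 mm high; rail tops at 14 mm. Wagon's plank deck 150 mm (y) by 52 mm (x), its top 40 mm above the ground. Origin: on the ground under the wagon's middle; +x points away from the robot (behind the wagon), +y to the robot's left, give or take 0.2 rad.
- buffer: Fixed buffer stop, a timber beam 64 mm wide on two steel posts, standing across one end of the siding's track, 155 mm from the wagon's middle, top 38 mm above the ground. Which end it is on changes; a flat plank crossing lies at the other end. Origin: between the feet of its posts, 8 mm above the ground.
- plinth_left: Fixed concrete plinth, a flat grey square 70 x 70 mm, 4 mm high, on the ground behind the siding to the robot's left (+y). Origin: centre of its underside, on the ground.
- plinth_right: Fixed concrete plinth, the same, 70 x 70 x 4 mm, to the robot's right (-y). Origin: centre of its underside, on the ground.
- rail: Fixed aluminium rail, 160 (x) x 60 mm, T-slot along its x. Slot floor 6 mm above the ground; slot 42 mm wide, 9 mm high under lips (tops at 19 mm) with a 20 mm gap for the post. Lips and walls span x = -72 to 12 mm; -x end closed; bare floor from x = 12 to 80. Signal starts at x = -45 to -15 and lifts free beyond x = 36 (best 50). Origin: underside centre; +x away from the robot.
- jar: Loose glass paint jar with a steel cap, 38 mm in diameter, 50 mm high, standing on the ground behind the place of the cabin; a bystander, not to be moved. Origin: centre of its underside.
Not all that is in view belongs to the job. What is shaped like the plinth_right but turquoise is not meant.

How it is judged:
By the outcome, as a careful person would: the job done as asked, in the order asked, and still so for the second after the job is handed in, with the robot touching nothing.
It also fails if it takes over 112 s, if anything falls off the work surface, if the arm or the gripper's body presses on something with over 40 N, if the wrist force passes 120 N, or if a joint passes its speed limit or range.

## Robot

A 6-joint arm with a two-finger parallel gripper is mounted at the origin on the work surface. World frame = base frame: x ahead of the robot, y to its left, z up, the work surface at z = 0. Lengths are in m, angles in degrees, forces in N, time in s.
With the tool pointing down it reaches from about 0.325 to 0.85 m from the base axis. Payload 15.5 kg.
Tool frame: the origin (TCP) lies at the very end of the fingers, on their centre line; the grasp point (between the pads) lies arm.grip_depth behind it (arm.grip_depth is the distance from the TCP to the grasp point, in m); z points along the fingers, y is the direction in which the jaws open and shut (so a half turn about z gives the same grasp; the last joint's range is limited). The gripper opens to 91 mm and grips with 3 to 60 N. Pads are 32 mm wide; open, the fingers measure 118 mm over their backs; the gripper's body (76 mm by 178 mm) begins 60 mm behind the grasp point.
Start: joints at [-78.18, 28.281, 77.091, -0, 74.628, -5.472], TCP at [0.186, -0.597, 0.214] pointing down, gripper open.
Joint ranges: [-166.48, 166.48], [-47.26, 123.95], [12.59, 153.08], [-70.14, 250.14], [6.76, 159.57], [-176.63, 176.63]. Speed limits (degrees/s): [108.29, 108.29, 147.25, 172.46, 172.46, 172.46].

## Interface

Orientations are given as a 3x3 rotation matrix whose columns are the frame's x, y, z axes.
In Python, from rig import arm gives the robot as it stands. Calls block until the motion is done:
- arm.move_to(position, orientation): joint-space move of the TCP to a pose.
- arm.move_l(position, orientation=None, feed=0.15): straight line of the TCP; orientation=None keeps the orientation; feed is the mean speed in m/s.
- arm.move_joints(angles): joint-space move.
- arm.grip(opening): finger opening in m; the grip force is fixed at half the most; returns when the fingers have stopped.
- arm.sleep(seconds).
- arm.solve_ik(position, orientation): joint angles nearest the present ones, or None.
- arm.snapshot(name): name is "side" or "top" or "wrist"; returns the picture (420x560x3 uint8, red, green, blue); there is no depth.
- arm.get_calibration(name): a dict with "intrinsics" (3x3 intrinsics, pixels), "cam_to_world" (4x4, takes a point from camera to world coordinates). Camera axes: x right, y down, z forward; pixel columns grow to the right and rows downward; lengths in m; the calibration is good to about 2 mm. A picture is of the moment at which its call begins: read the wrist's pose just before it. get_calibration takes no time and is no camera call; for the wrist camera it gives the pose at the moment of the call.
A pose or a line that the arm cannot do raises arm.Unreachable and nothing moves.
- arm.sign_off(): hands the job in, once; it reports no verdict.
Readings, each from a call of its own:
- arm.current_t(): time.
- arm.current_joint_positions(): joint angles.
- arm.current_dq(): joint speeds.
- arm.current_tau(): joint torques, N m.
- arm.current_ee_pos(): TCP position.
- arm.current_tool_rot(): TCP orientation.
- arm.current_force(): force on the tool from outside, world axes, zero at the start.
- arm.current_torque(): the same for the moment, N m.
- arm.current_width(): finger opening in m.
Only numpy, scipy, OpenCV 4.12 (cv2) and the standard library are available. Lean on these libraries where they do the work, as an engineer would, in place of code of your own. Each camera call takes 0.05 s, during which the arm holds its last target.

## Working session

There is one attempt and no reset: what is moved stays moved. The work goes in short steps, each a Python script; the robot and the scene stay as the last script left them, time stands still between calls to the robot, and variables do not carry over. Pictures are saved under pics/ and viewed, and the job is handed in when it is done.

```bash
ls; mkdir -p pics; python3 - <<'E'
from rig import arm
import cv2
for n in ["side","top","wrist"]:
    im=arm.snapshot(n); cv2.imwrite(f"pics/{n}0.png",im[:,:,::-1])
    c=arm.get_calibration(n); print(n,c["intrinsics"].round(1).tolist(),c["cam_to_world"].round(3).tolist())
print(arm.grip_depth,arm.current_t(),arm.current_width(),arm.current_force())
E
```

```text
pics
side [[460.1, 0.0, 275.3], [0.0, 460.1, 204.5], [0.0, 0.0, 1.0]] [[-0.956, -0.195, 0.219, 0.284], [-0.293, 0.636, -0.714, 0.828], [-0.0, -0.747, -0.665, 0.801], [0.0, 0.0, 0.0, 1.0]]
top [[390.1, 0.0, 283.6], [0.0, 390.1, 205.7], [0.0, 0.0, 1.0]] [[-0.017, -0.989, 0.148, 0.433], [-1.0, 0.02, 0.02, 0.013], [-0.022, -0.147, -0.989, 0.819], [0.0, 0.0, 0.0, 1.0]]
wrist [[352.4, 0.0, 277.1], [0.0, 352.4, 213.3], [0.0, 0.0, 1.0]] [[0.298, -0.921, -0.251, 0.257], [-0.954, -0.288, -0.077, -0.574], [-0.002, 0.262, -0.965, 0.384], [0.0, 0.0, 0.0, 1.0]]
0.0188 0.15 0.09156187095589285 [ 0.63493402 -0.54584869  0.01639086]
```

View pics/top0.png

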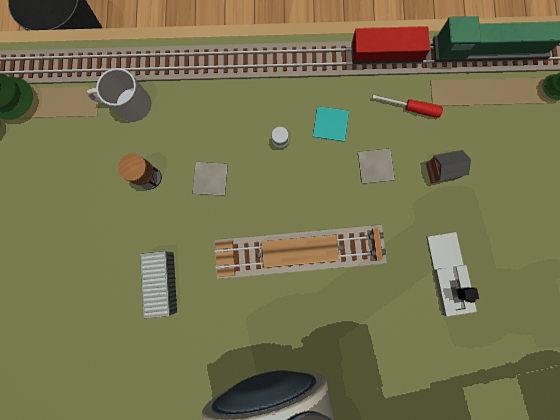

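View pics/side0.png

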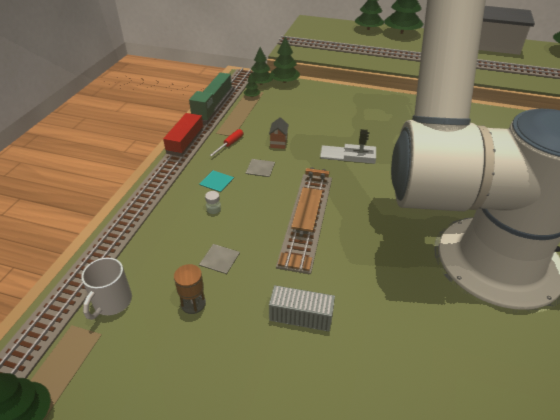

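View pics/wrist0.png

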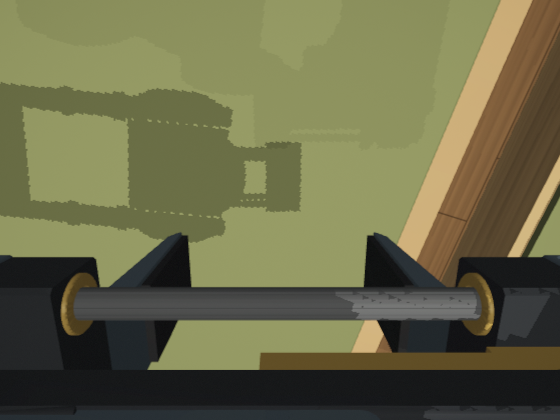

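```bash
cat > h.py <<'E'
import numpy as np, cv2
from rig import arm
def proj_cal(c,P):
    T=np.linalg.inv(np.array(c["cam_to_world"]));P=np.atleast_2d(P)
    q=P@T[:3,:3].T+T[:3,3]; K=np.array(c["intrinsics"]); u=q@K.T
    return u[:,:2]/u[:,2:]
def ray(c,uv,z):
    K=np.array(c["intrinsics"]);T=np.array(c["cam_to_world"])
    uv=np.atleast_2d(uv).astype(float); d=np.c_[uv,np.ones(len(uv))]@np.linalg.inv(K).T@T[:3,:3].T
    o=T[:3,3]; s=(z-o[2])/d[:,2]; return o+d*np.reshape(s,(-1,1))
def crop(im,x0,y0,x1,y1,s,name):
    c=cv2.resize(im[y0:y1,x0:x1,::-1],None,fx=s,fy=s,interpolation=cv2.INTER_CUBIC)
    for x in range((x0+19)//20*20,x1,20):
        cv2.line(c,((x-x0)*s,0),((x-x0)*s,8),(255,0,255),1);cv2.putText(c,str(x),((x-x0)*s+2,10),0,.35,(255,255,255),1)
    for y in range((y0+19)//20*20,y1,20):
        cv2.line(c,(0,(y-y0)*s),(8,(y-y0)*s),(255,0,255),1);cv2.putText(c,str(y),(10,(y-y0)*s+4),0,.35,(255,255,255),1)
    cv2.imwrite(f"pics/{name}.png",c)
def down(yaw):  # yaw deg: direction of tool y (jaw) in world = (cos,sin)
    a=np.radians(yaw); y=np.array([np.cos(a),np.sin(a),0]); z=np.array([0,0,-1.]); x=np.cross(y,z)
    return np.c_[x,y,z]
E
python3 - <<'E'
from h import *
im=cv2.imread("pics/top0.png")[:,:,::-1]
crop(im,200,220,400,285,4,"t_siding"); crop(im,110,140,240,330,3,"t_left"); crop(im,350,140,490,330,3,"t_right"); crop(im,260,100,410,190,5,"t_mid")
E
```

```text
(no output)
```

View pics/t_siding.png

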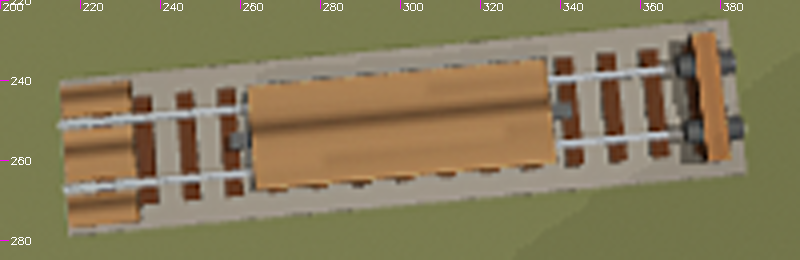

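View pics/t_left.png

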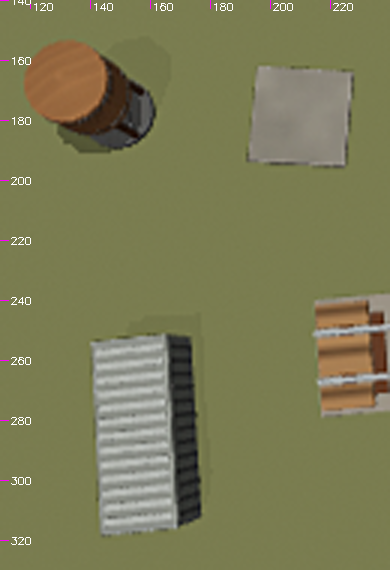

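View pics/t_right.png

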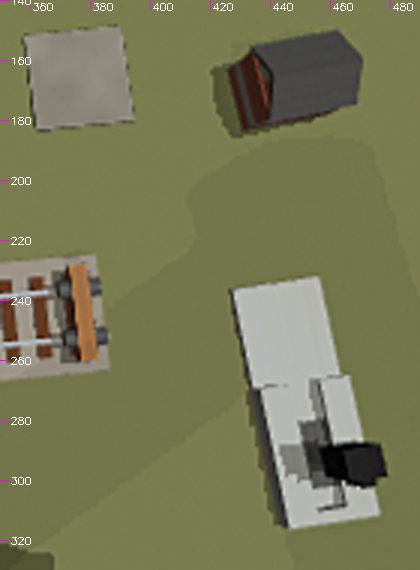

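View pics/t_mid.png

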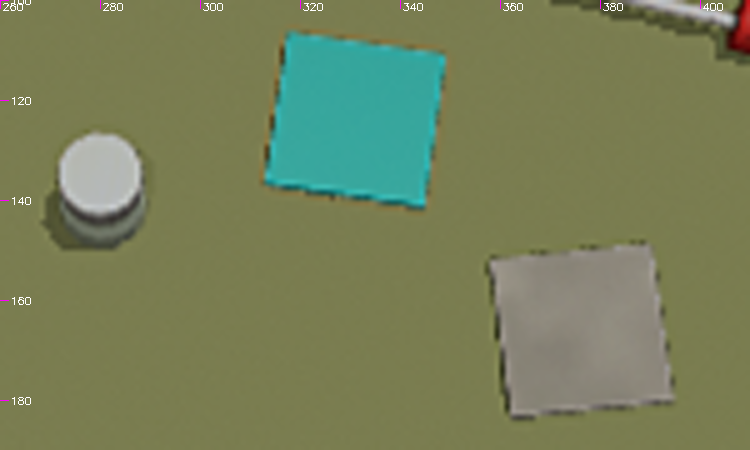

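```bash
python3 - <<'E'
from h import *
c=arm.get_calibration("top")
def quad(n,p,z):
    q=ray(c,p,z)[:,:2]; print(n,"ctr",q.mean(0).round(4),"edges",[round(float(np.linalg.norm(q[(i+1)%4]-q[i])),4) for i in range(4)],"ang",[round(float(np.degrees(np.arctan2(*(q[(i+1)%4]-q[i])[::-1]))),1) for i in range(4)])
quad("ballast",[(215,240.5),(381.75,225),(386.25,263.25),(217.5,279)],.006)
quad("deck",[(262,241.75),(336.75,234.75),(338.75,260.75),(263.25,267)],.04)
quad("pL",[(195.7,162),(227.3,164.3),(225,195),(192.7,193.3)],.004)
quad("pR",[(358,151.8),(390,148.4),(394.6,180.2),(362.4,183.4)],.004)
quad("cont",[(140.3,254.3),(165,251.3),(169,316),(144,318.3)],.054)
quad("rail(mixed)",[(427.3,236.7),(456.7,232.3),(476.7,311.3),(446.3,316)],.012)
print("tower",ray(c,(132,167.3),.095)); print("jar",ray(c,(280,134.6),.05)); print("cabin",ray(c,[(449,165),(430,176)],.0))
print("sig",ray(c,[(470,294.5)],.08))
q0=[-78.18,28.281,77.091,0,74.628,-5.472]
# wrist cam offset relative to TCP in tool frame
cw=np.array(arm.get_calibration("wrist")["cam_to_world"]);R=np.array(arm.current_tool_rot());p=np.array(arm.current_ee_pos())
print("camoff",(R.T@(cw[:3,3]-p)).round(3),(R.T@cw[:3,:3]).round(3).tolist(),R.round(2).tolist())
E
```

```text
ballast ctr [ 0.4574 -0.003 ] edges [0.349, 0.079, 0.348, 0.0794] ang [-85.7, -176.4, 94.3, 4.3]
deck ctr [ 0.458  -0.0027] edges [0.1496, 0.0513, 0.1495, 0.0498] ang [-85.7, -177.7, 93.7, 2.4]
pL ctr [0.6168 0.1858] edges [0.0688, 0.0672, 0.0694, 0.0688] ang [-95.5, 176.1, 85.8, -4.4]
pR ctr [ 0.6369 -0.1698] edges [0.069, 0.0701, 0.0685, 0.0696] ang [-85.1, -175.3, 94.6, 5.1]
cont ctr [0.3977 0.2811] edges [0.0489, 0.1239, 0.0482, 0.1225] ang [-84.1, -174.8, 94.3, 5.5]
rail(mixed) ctr [ 0.4085 -0.308 ] edges [0.0609, 0.16, 0.0612, 0.1603] ang [-82.5, -170.4, 97.7, 9.5]
tower [[0.62167551 0.31762065 0.095     ]]
jar [[0.69544388 0.03331996 0.05      ]]
cabin [[ 0.63629829 -0.32533102  0.        ]
 [ 0.613178   -0.28338603  0.        ]]
sig [[ 0.37211303 -0.3113199   0.08      ]]
camoff [ 0.074 -0.001 -0.171] [[0.001, -0.965, -0.262], [1.0, 0.001, -0.0], [0.001, -0.262, 0.965]] [[0.95, 0.3, -0.0], [0.3, -0.95, 0.0], [0.0, -0.0, -1.0]]
```

```bash
cat >> h.py <<'E'
import json
def hover(pos,yaw,name):
    best=None; q0=np.array(arm.current_joint_positions())
    for y in (yaw,yaw+180,yaw-180):
        q=arm.solve_ik(pos,down(y))
        if q is not None:
            d=np.abs(np.array(q)-q0).max()
            if best is None or d<best[0]: best=(d,y)
    arm.move_to(pos,down(best[1])); 
    if name: shot("wrist",name)
    return best[1]
def shot(cam,name):
    c=arm.get_calibration(cam); im=arm.snapshot(cam); cv2.imwrite(f"pics/{name}.png",im[:,:,::-1])
    json.dump({k:np.array(v).tolist() for k,v in c.items()},open(f"pics/{name}.json","w"))
def cal(name): return {k:np.array(v) for k,v in json.load(open(f"pics/{name}.json")).items()}
E
python3 - <<'E'
from h import *
print(hover([.458,-.003,.26],4.1,"w_wagon"),arm.current_t())
print(hover([.398,.281,.20],94.8,"w_cont"),arm.current_t(),np.round(arm.current_joint_positions(),1))
E
```

```text
4.1 2.5333
94.8 3.725 [ 28.1  18.2  97.1  -0.   64.7 -66.5]
```

View pics/w_wagon.png

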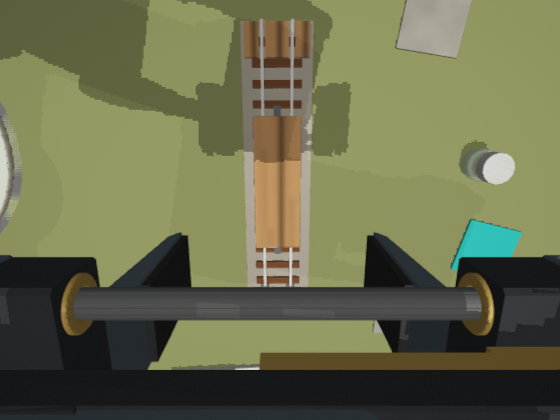

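View pics/w_cont.png

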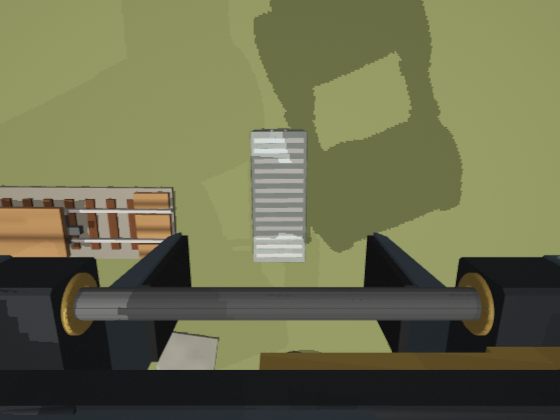

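```bash
python3 - <<'E'
from h import *
im=cv2.imread("pics/w_wagon.png")[:,:,::-1]; crop(im,225,10,335,260,3,"c1") ; crop(im,225,100,335,260,5,"c1b")
im=cv2.imread("pics/w_cont.png")[:,:,::-1]; crop(im,225,115,335,270,5,"c2")
E
```

```text
(no output)
```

View pics/c1.png

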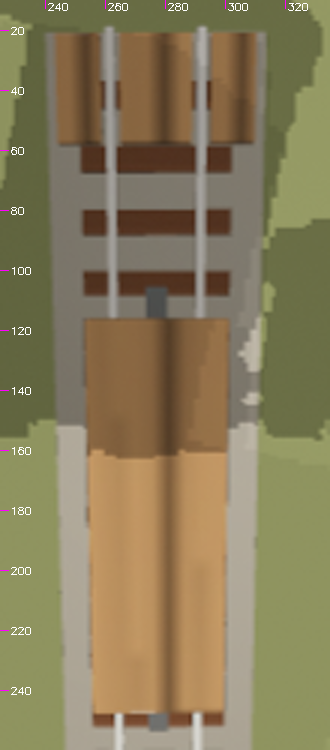

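View pics/c1b.png

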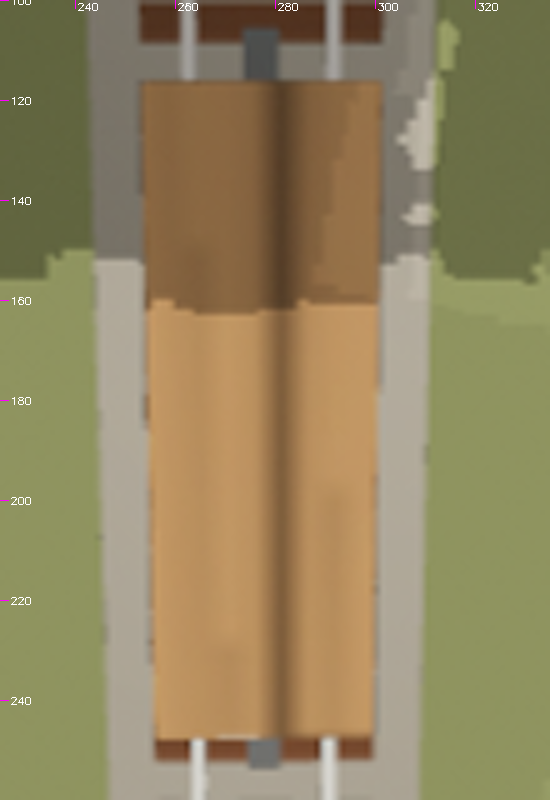

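View pics/c2.png

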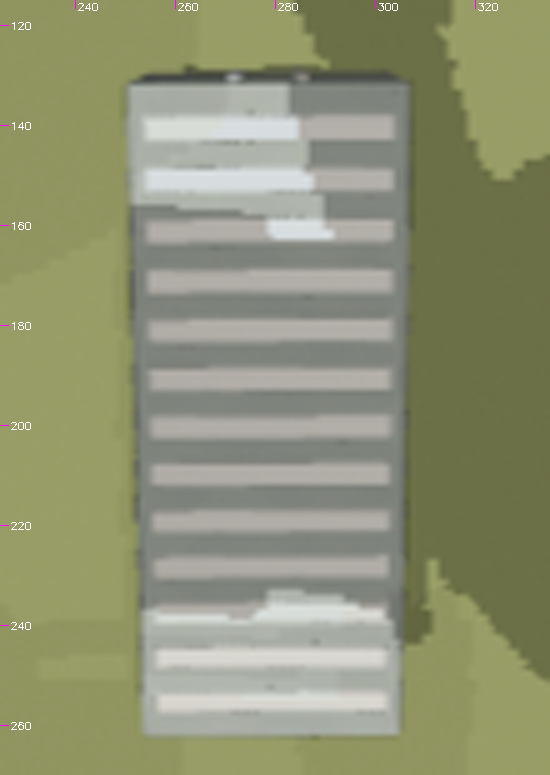

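```bash
cat >> h.py <<'E'
def quad(n,c,p,z):
    q=ray(c,p,z)[:,:2]; print(n,"ctr",q.mean(0).round(4),"edges",[round(float(np.linalg.norm(q[(i+1)%4]-q[i])),4) for i in range(4)],"ang",[round(float(np.degrees(np.arctan2(*(q[(i+1)%4]-q[i])[::-1]))),1) for i in range(4)])
E
python3 - <<'E'
from h import *
quad("deck",cal("w_wagon"),[(253,116.2),(301.4,116.2),(299.6,247.6),(256,248)],.04)
quad("cont",cal("w_cont"),[(250.6,131.8),(306.6,131.6),(305,262),(253.4,262)],.054)
print(ray(cal("w_wagon"),[(241,20.7),(313.7,20.7)],.006))
# check reprojection of the tcp: fingers
for n in ("w_wagon","w_cont"): print(cal(n)["cam_to_world"][:3,3])
E
```

```text
deck ctr [ 0.4589 -0.0022] edges [0.0518, 0.1495, 0.0515, 0.15] ang [4.1, -85.7, -175.3, 94.4]
cont ctr [0.3983 0.283 ] edges [0.0491, 0.1232, 0.05, 0.123] ang [94.9, 5.3, -85.3, -175.1]
[[0.40667845 0.16975549 0.006     ]
 [0.48558411 0.1754165  0.006     ]]
[0.45330709 0.07079692 0.43094208]
[0.32522272 0.27514433 0.37114849]
```

```bash
python3 - <<'E'
from h import *
R=down(94.95)
arm.move_l([.398,.2822,.10],R,feed=.2)
arm.move_l([.398,.2822,.018],feed=.12)
print(arm.current_force().round(2)); arm.grip(.0)
print("w",arm.current_width(),arm.current_t())
arm.move_l([.398,.2822,.15],feed=.2)
print("w",arm.current_width(),arm.current_force().round(2))
R2=down(4.3)
arm.move_to([.4585,-.0025,.13],R2)
arm.move_l([.4585,-.0025,.0595],feed=.12)
print(arm.current_ee_pos().round(4),arm.current_force().round(2),arm.current_t())
arm.sleep(.2);arm.snapshot; shot("side","s1"); shot("top","t1")
E
```

```text
[0.36 0.07 1.22]
w 0.05001676118264387 5.9167
w 0.04980396971563953 [-0.55 -0.37 -3.11]
[ 0.4586 -0.002   0.0595] [ 0.28 -0.08 -1.76] 8.5917
```

```bash
python3 - <<'E'
from h import *
crop(cv2.imread("pics/s1.png")[:,:,::-1],220,130,400,330,3,"s1c")
E
```

```text
(no output)
```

View pics/s1c.png

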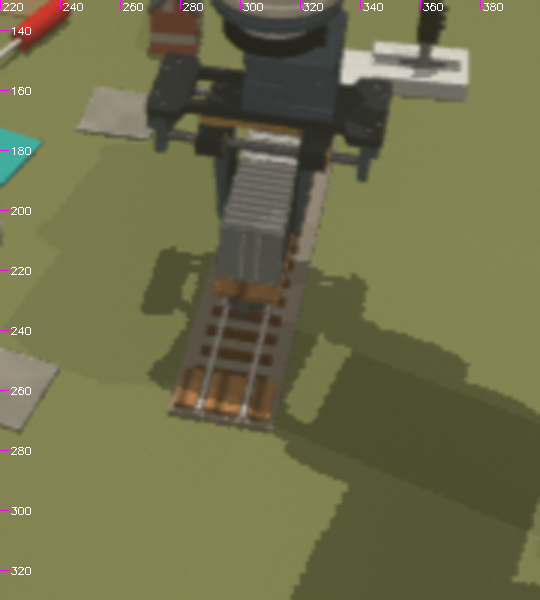

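```bash
python3 - <<'E'
from h import *
for z in (.0588,.0583,.0579):
    arm.move_l([.4585,-.0025,z],feed=.03); f=arm.current_force(); print(z,f.round(2))
    if f[2]>1.5: break
arm.grip(.08); arm.sleep(.1)
arm.move_l([.4585,-.0025,.13],feed=.2)
arm.move_l([.4585,-.0025,.26],feed=.4); shot("wrist","w2")
print(arm.current_t())
# cabin view
print(hover([.625,-.31,.24],100,"w_cab"),arm.current_t(),np.round(arm.current_joint_positions(),1)); shot("top","t2")
crop(cv2.imread("pics/w2.png")[:,:,::-1],225,70,335,260,4,"w2c")
crop(cv2.imread("pics/t2.png")[:,:,::-1],200,220,400,285,4,"t2c")
E
```

```text
0.0588 [ 1.19 -0.83 -2.42]
0.0583 [ 0.8   0.46 -1.24]
0.0579 [-0.83 -0.3  -1.41]
11.4083
-80 12.775 [-31.2  33.2  63.6   0.   83.1  48.7]
```

View pics/w2c.png

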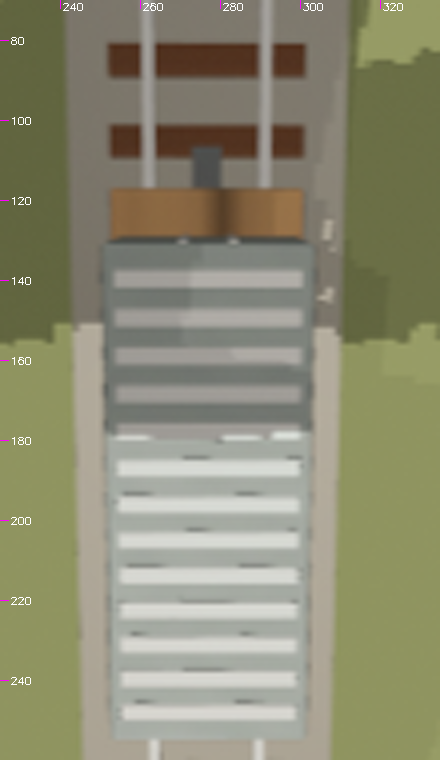

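View pics/t2c.png

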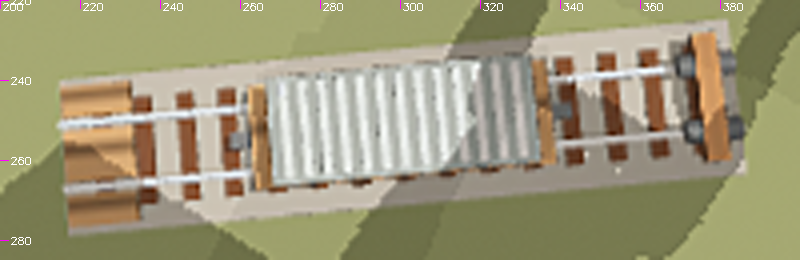

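View pics/w_cab.png

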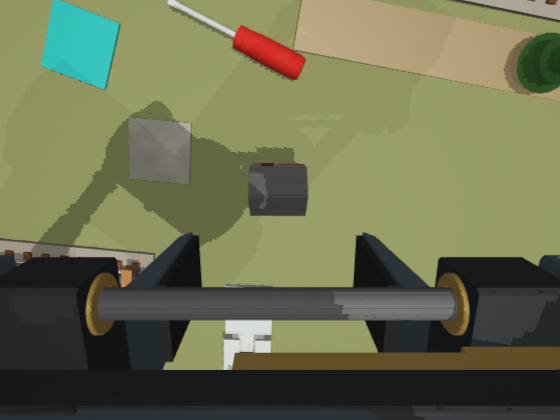

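```bash
python3 - <<'E'
from h import *
quad("cont w",cal("w2"),[(251,131.25),(303.25,131.25),(301,254.75),(253,254.75)],.094)
quad("cont t",cal("t2"),[(267,239.75),(333,233.5),(335.25,260.75),(269.25,266.75)],.094)
crop(cv2.imread("pics/w_cab.png")[:,:,::-1],230,145,330,235,7,"cab")
E
```

```text
cont w ctr [ 0.459  -0.0016] edges [0.0487, 0.1232, 0.0491, 0.1232] ang [4.4, -85.6, -175.6, 94.2]
cont t ctr [ 0.4579 -0.0034] edges [0.123, 0.0501, 0.1217, 0.0497] ang [-85.6, -177.3, 94.2, 4.2]
```

View pics/cab.png

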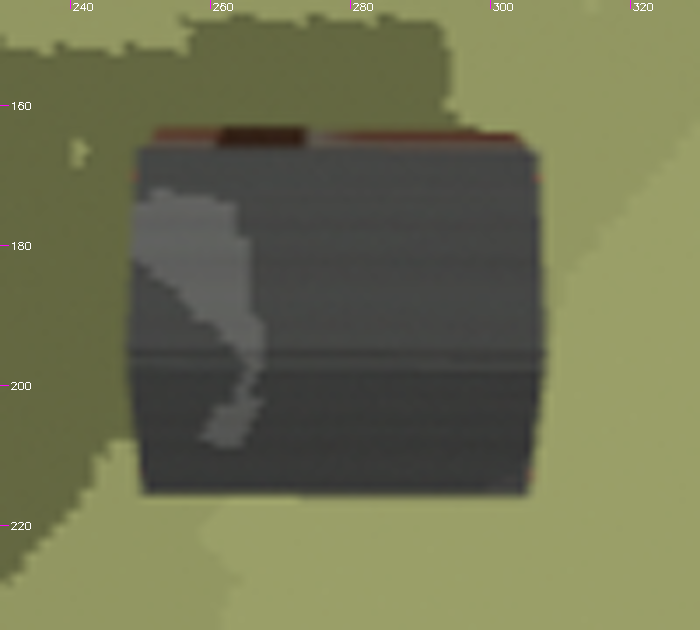

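```bash
python3 - <<'E'
from h import *
c=cal("w_cab")
r=ray(c,[(248.3,196.4),(308,196.1)],.073);print(r.round(4),r.mean(0).round(4),np.linalg.norm(r[1]-r[0]),np.degrees(np.arctan2(*(r[1]-r[0])[1::-1])))
quad("eaves",c,[(249.6,166.4),(306.9,166.4),(305.4,215.4),(250.4,215.4)],.049)
s=np.array([.4587,-.0023]);a=np.radians(4.3);t=s+.088*np.array([np.cos(a),np.sin(a)]);print(t)
print("cam ctr check tcp",arm.current_ee_pos())
E
```

```text
[[ 0.6192 -0.2803  0.073 ]
 [ 0.6299 -0.3378  0.073 ]] [ 0.6246 -0.3091  0.073 ] 0.05848521765336502 -79.49004333876557
eaves ctr [ 0.6245 -0.309 ] edges [0.0588, 0.0522, 0.0586, 0.0522] ang [-79.8, -170.3, 100.2, 10.0]
[0.54645229 0.00429813]
cam ctr check tcp [ 0.62502981 -0.30878879  0.24019504]
```

```bash
python3 - <<'E'
from h import *
R=down(-79.9);P=[.6246,-.3091]
arm.move_l(P+[.10],R,feed=.25)
arm.move_l(P+[.0155],feed=.12)
print(arm.current_force().round(2)); arm.grip(.0)
print("w",arm.current_width(),arm.current_t())
arm.move_l(P+[.14],feed=.2)
print("w",arm.current_width(),arm.current_force().round(2))
P=[.5464,.0043];R=down(-85.7)
arm.move_to(P+[.14],R)
arm.move_l(P+[.017],feed=.12)
print(arm.current_ee_pos().round(4),arm.current_force().round(2),arm.current_t())
for z in (.0163,.0158,.0155):
    arm.move_l(P+[z],feed=.03); f=arm.current_force(); print(z,f.round(2))
    if f[2]>2: break
shot("side","s3")
arm.grip(.085); arm.sleep(.1)
arm.move_l(P+[.10],feed=.2)
arm.move_l(P+[.24],feed=.4); shot("wrist","w3")
print(arm.current_t())
print(hover([.6217,.3176,.24],30,"w_tow"),arm.current_t(),np.round(arm.current_joint_positions(),1)); shot("top","t3"); shot("side","s3b")
crop(cv2.imread("pics/w3.png")[:,:,::-1],150,100,350,260,4,"w3c")
crop(cv2.imread("pics/t3.png")[:,:,::-1],200,110,400,260,4,"t3c")
E
```

```text
[-0.04  0.67 -0.01]
w 0.05991816115276408 14.825
w 0.06013381549201509 [-0.17  1.15 -1.71]
[0.5467 0.0042 0.0173] [-0.4   0.48 -2.08] 18.0
0.0163 [-0.28  0.5  -1.68]
0.0158 [-0.72  1.07  3.65]
20.35
30 21.825 [22.1 33.3 63.5 -0.  83.2 -7.8]
```

View pics/w3.png

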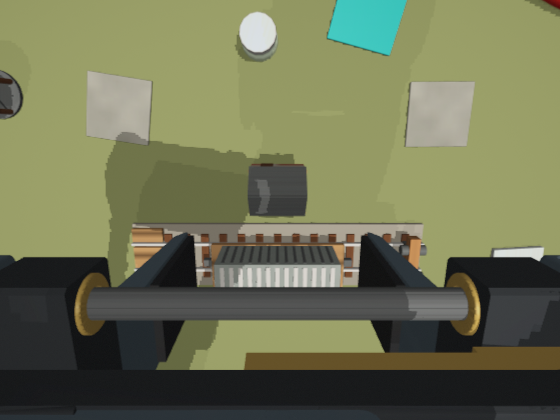

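View pics/t3c.png

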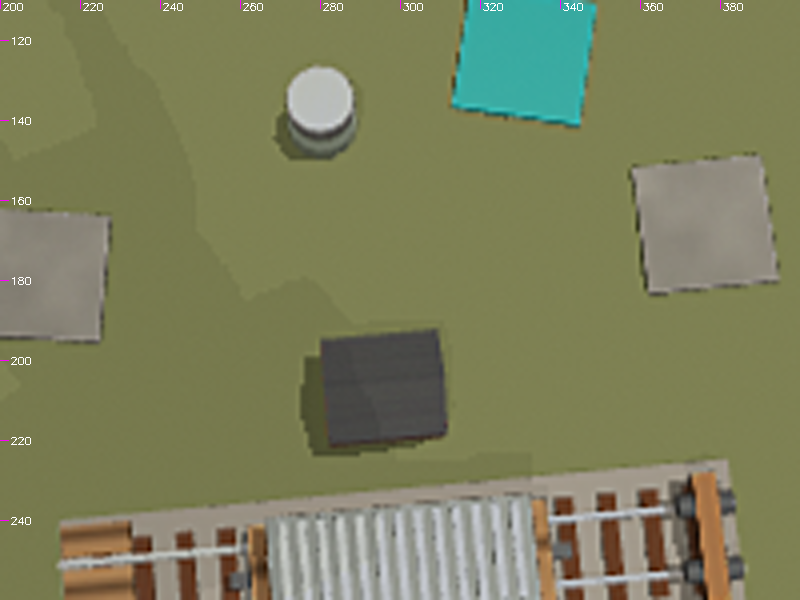

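View pics/w_tow.png

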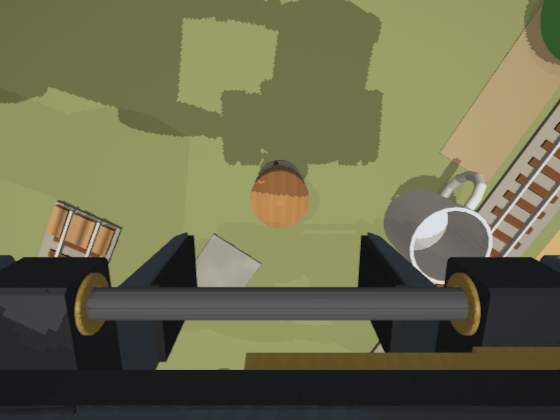

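```bash
python3 - <<'E'
from h import *
im=cv2.imread("pics/w3.png")[:,:,::-1]
crop(im,230,150,330,240,6,"a1");crop(im,75,60,165,150,6,"a2");crop(im,395,70,485,155,6,"a3")
im=cv2.imread("pics/w_tow.png")[:,:,::-1]; crop(im,230,145,330,240,6,"a4")
A=[cv2.imread(f"pics/a{i}.png") for i in (1,2,3,4)]
h=max(a.shape[0] for a in A); 
A=[cv2.copyMakeBorder(a,0,h-a.shape[0],0,610-a.shape[1],0) for a in A]
cv2.imwrite("pics/a12.png",np.hstack(A[:2])[:, :1210]); 
E
```

```text
(no output)
```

View pics/a1.png

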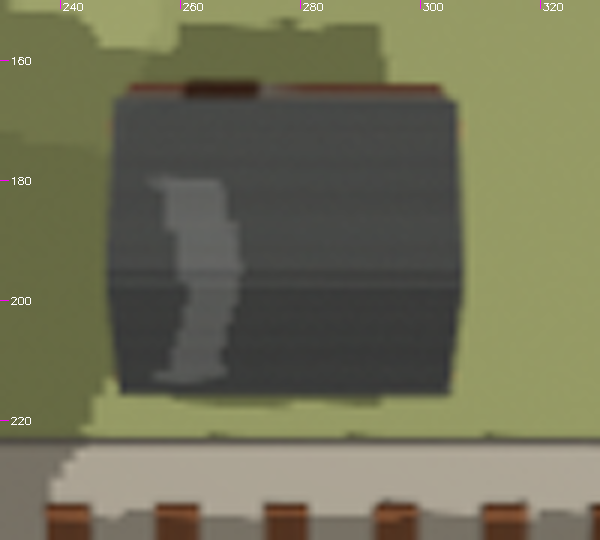

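View pics/a2.png

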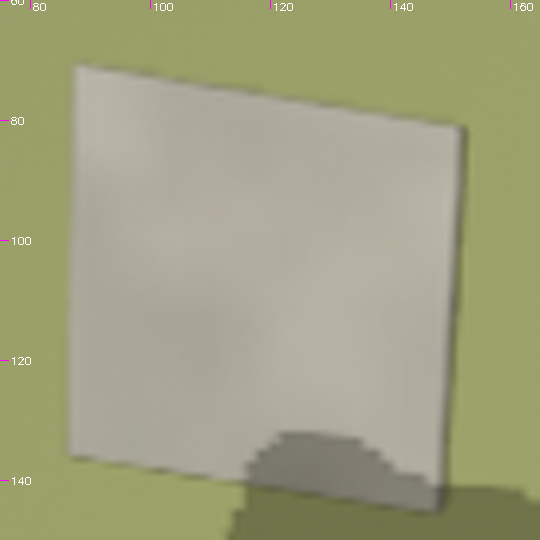

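View pics/a3.png

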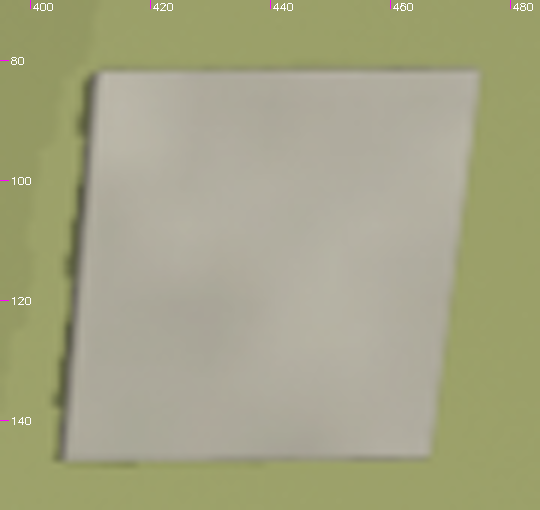

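View pics/a4.png

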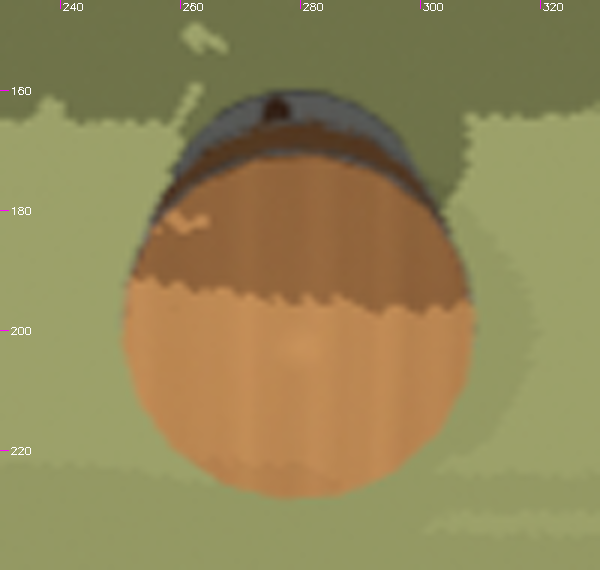

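```bash
python3 - <<'E'
from h import *
c=cal("w3")
quad("cab eaves",c,[(249.7,166.2),(306.2,166.7),(305.3,215.7),(250,215.7)],.049)
quad("pL",c,[(87.7,71),(151.8,81.2),(148.3,145.3),(86.7,135.8)],.004)
quad("pR",c,[(411.2,81.8),(475,81.8),(466.8,146.2),(405.7,146.5)],.004)
b=ray(c,[(240,224),(330,224)],.006)[:,:2];print("ballast edge",b)
d=b[1]-b[0];d/=np.linalg.norm(d);n=np.array([-d[1],d[0]])
q=ray(c,[(249.7,166.2),(306.2,166.7),(305.3,215.7),(250,215.7)],.049)[:,:2]
print("dist ctr-edge",(q.mean(0)-b[0])@n)
# along
s=np.array([.4587,-.0023]);print("along",(q.mean(0)-s)@d,"ang d",np.degrees(np.arctan2(d[1],d[0])))
c=cal("w_tow"); r=ray(c,[(250.5,199.5),(309,199.5),(279.8,170.8),(279.8,227.8)],.095);print("tower",r[:2].mean(0).round(4),r[2:].mean(0).round(4),np.linalg.norm(r[0]-r[1]),np.linalg.norm(r[2]-r[3]))
t=cal("t3") ; print("mug rim",ray(t,[(98,87),(135,87),(117,70),(150,105)],.09).round(3)); print("cab top",ray(t,[(280.25,194.5),(309.25,192.5),(311.5,218.75),(282.5,221.5)],.049).mean(0).round(4))
E
```

```text
cab eaves ctr [0.5459 0.0043] edges [0.058, 0.0523, 0.059, 0.0528] ang [-86.1, -175.4, 94.4, 3.6]
pL ctr [0.616  0.1865] edges [0.069, 0.0693, 0.0694, 0.0692] ang [-94.3, 175.8, 85.6, -4.6]
pR ctr [ 0.6371 -0.1692] edges [0.0693, 0.0689, 0.0695, 0.0693] ang [-85.6, -174.9, 94.7, 4.9]
ballast edge [[ 0.49401651  0.04578363]
 [ 0.5022775  -0.06195395]]
dist ctr-edge 0.048589584547229656
along 6.504249681535228e-05 ang d -85.61531393673496
tower [0.6232 0.3201 0.095 ] [0.6234 0.3198 0.095 ] 0.05365429070509794 0.05360076843135113
mug rim [[0.79  0.395 0.09 ]
 [0.788 0.32  0.09 ]
 [0.825 0.358 0.09 ]
 [0.749 0.289 0.09 ]]
cab top [0.5455 0.004  0.049 ]
```

```bash
python3 - <<'E'
from h import *
P=[.6230,.3195]; y=hover(P+[.17],90,None); R=down(y)
arm.move_l(P+[.0535],R,feed=.15)
print(y,arm.current_force().round(2)); arm.grip(.0)
print("w",arm.current_width(),arm.current_t())
arm.move_l(P+[.16],feed=.2)
print("w",arm.current_width(),arm.current_force().round(2)); shot("side","s4")
P=[.6370,-.1695]
arm.move_to(P+[.16],R)
arm.move_l(P+[.060],feed=.12)
print(arm.current_ee_pos().round(4),arm.current_force().round(2),arm.current_t())
for z in (.0588,.0583,.0578,.0575):
    arm.move_l(P+[z],feed=.03); f=arm.current_force(); print(z,f.round(2))
    if f[2]>2: break
shot("side","s4b")
arm.grip(.085); arm.sleep(.1)
arm.move_l(P+[.17],feed=.2);  shot("wrist","w4")
print(arm.current_t())
E
python3 - <<'E'
from h import *
crop(cv2.imread("pics/s4b.png")[:,:,::-1],180,60,360,220,4,"s4c")
E
```

```text
90 [0.22 0.34 0.3 ]
w 0.05322917067078012 24.45
w 0.05372309064556354 [ 0.59  0.67 -1.46]
[ 0.6375 -0.1696  0.0608] [-0.17  0.3  -1.57] 27.95
0.0588 [ 0.42 -0.03 -1.63]
0.0583 [ 0.07 -0.18 -1.92]
0.0578 [ 0.06  0.63 -1.45]
0.0575 [-1.28 -0.11  2.31]
30.5083
```

View pics/s4c.png

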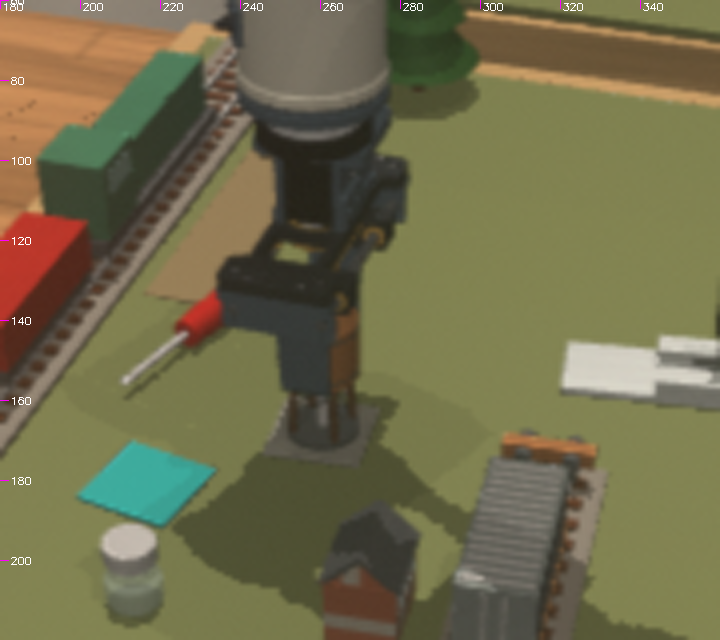

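View pics/w4.png

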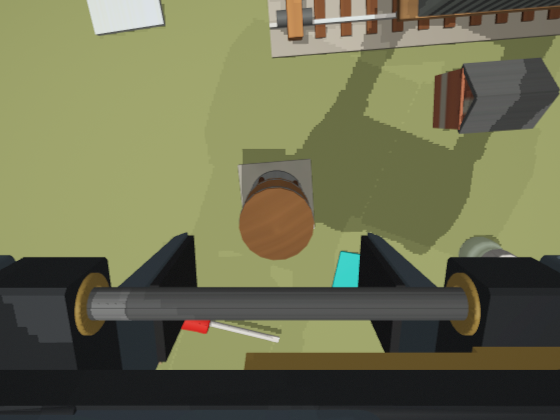

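```bash
python3 - <<'E'
from h import *
c=cal("w4"); r=ray(c,[(239.7,221),(314,221),(277,185),(277,259)],.099);print("tower",r[:2].mean(0).round(4),r[3],np.linalg.norm(r[0]-r[1]))
print(hover([.39,-.31,.24],98,"w_rail"),arm.current_t(),np.round(arm.current_joint_positions(),1)); shot("top","t4")
crop(cv2.imread("pics/t4.png")[:,:,::-1],340,130,420,210,7,"t4c")
crop(cv2.imread("pics/w_rail.png")[:,:,::-1],220,100,340,260,5,"w_railc")
E
```

```text
tower [ 0.6338 -0.1685  0.099 ] [ 0.6628264  -0.16831456  0.099     ] 0.05294284186370008
98 31.6833 [ -45.3   16.6   92.4    0.    71.1 -143.3]
```

View pics/t4c.png

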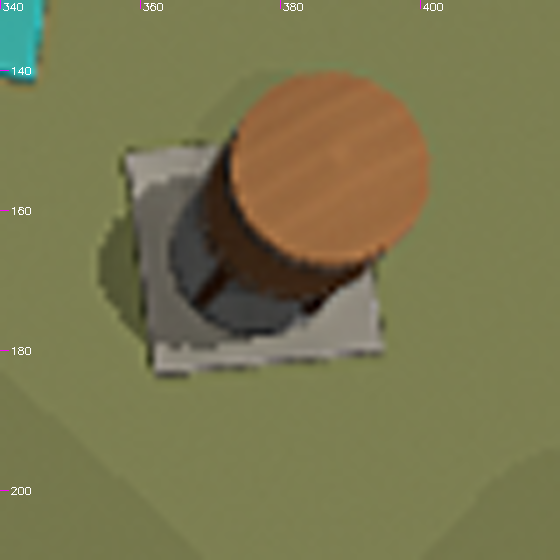

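View pics/w_rail.png

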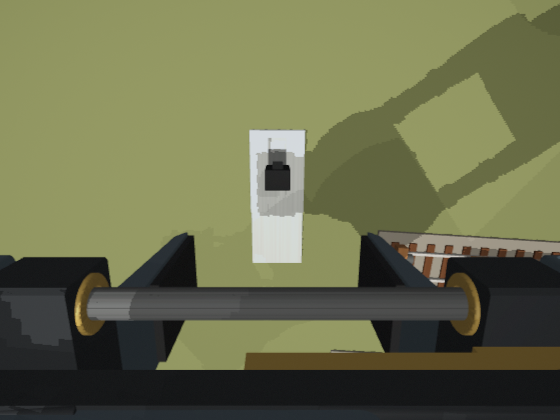

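View pics/w_railc.png

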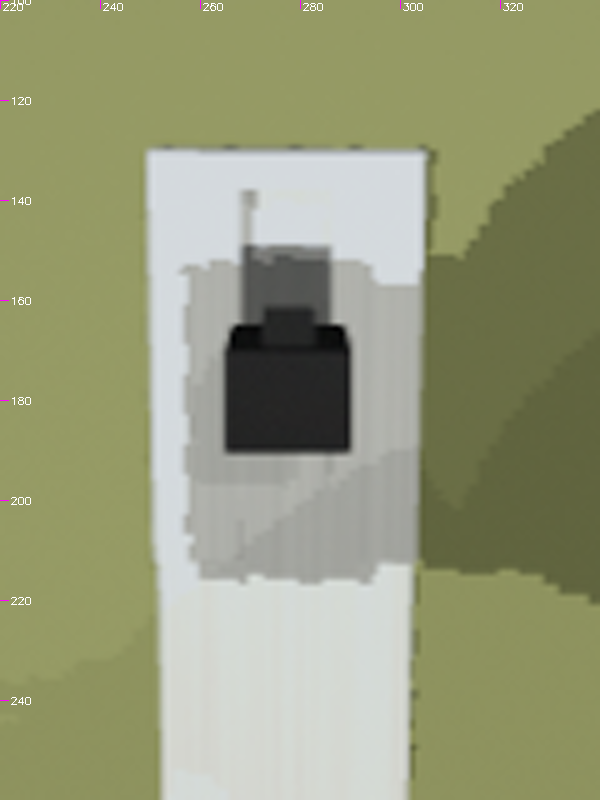

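```bash
python3 - <<'E'
from h import *
t=cal("t4"); print("tower t4",ray(t,[(387.3,154)],.099), "base low edge",ray(t,[(376.4,178)],.004),"base left edge",ray(t,[(364.3,175.7)],.004))
c=cal("w_rail")
quad("head",c,[(265.4,170),(290,170),(290,190.4),(265.2,190.4)],.086)
a=ray(c,[(249.6,130),(305.4,130)],.019); b=ray(c,[(252.5,262.5),(302.5,262.5)],.006)
print(a.round(4),b.round(4)); m=(a.mean(0)+b.mean(0))/2; d=b.mean(0)-a.mean(0); print("rail ctr",m,np.linalg.norm(d[:2]),np.degrees(np.arctan2(d[1],d[0])),[np.degrees(np.arctan2(*(v[0]-v[1])[1::-1])) for v in (a,b)])
E
```

```text
tower t4 [[ 0.63567171 -0.17049064  0.099     ]] base low edge [[ 0.61040586 -0.16877019  0.004     ]] base left edge [[ 0.61595181 -0.14342857  0.004     ]]
head ctr [ 0.3734 -0.3107] edges [0.0227, 0.0192, 0.0233, 0.0192] ang [98.1, 8.6, -81.9, -173.0]
[[ 0.3347 -0.3467  0.019 ]
 [ 0.3262 -0.2869  0.019 ]] [[ 0.4931 -0.3248  0.006 ]
 [ 0.4845 -0.2636  0.006 ]]
rail ctr [ 0.40961243 -0.30551809  0.0125    ] 0.15993988411309304 8.107390905751972 [np.float64(-81.92290066098711), np.float64(-81.94658624105291)]
```

```bash
python3 - <<'E'
from h import *
R=down(-81.9);a=np.radians(8.1);d=np.array([np.cos(a),np.sin(a)]);C=np.array([.4096,-.3055])
p=C-.0366*d
arm.move_to([*p,.14],R); shot("wrist","w5")
print(np.round(arm.current_joint_positions(),1))
arm.move_l([*p,.0492],feed=.12)
print(arm.current_ee_pos().round(4),arm.current_force().round(2)); arm.grip(.0); arm.sleep(.1)
print("w",arm.current_width(),arm.current_force().round(2),arm.current_t())
shot("side","s5")
arm.move_l([*p,.0505],feed=.05); print(arm.current_force().round(2))
for x in (-.02,0,.02,.036,.052):
    arm.move_l([*(C+x*d),.0505],feed=.06); f=arm.current_force(); print(x,f.round(2),arm.current_width())
    if np.abs(f).max()>15: break
print(arm.current_t()); shot("side","s6")
im=np.vstack([cv2.imread(f"pics/{n}.png")[90:230,290:450] for n in("s5","s6")]);cv2.imwrite("pics/s56.png",cv2.resize(im,None,fx=2.1,fy=2.1,interpolation=2))
E
```

```text
[-46.8  22.8 101.5  -0.   55.7  35.1]
[ 0.3736 -0.3109  0.0497] [-0.65 -0.35  0.06]
w 0.02410611410733442 [-0.19  0.5  -0.15] 36.4833
[-0.01 -0.43 -1.15]
-0.02 [-0.07  0.27 -1.33] 0.024038468657670398
0 [ 0.31 -0.37 -1.17] 0.024149929187920416
0.02 [ 0.36 -0.01 -1.04] 0.023890588802278262
0.036 [-0.29  0.24 -1.36] 0.024240055691218336
0.052 [-0.01  0.49 -0.51] 0.02396354066725733
39.0083
```

View pics/s56.png

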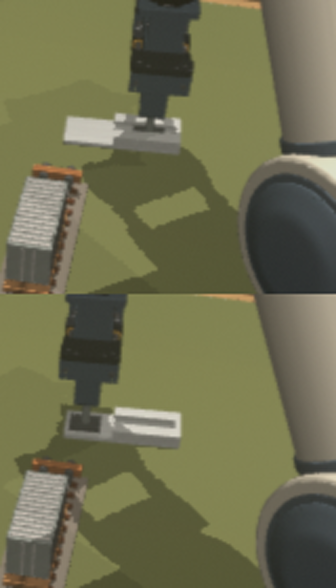

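```bash
python3 - <<'E'
from h import *
p=np.array(arm.current_ee_pos()); 
arm.move_l([p[0],p[1],.19],feed=.2)
print("w",arm.current_width(),arm.current_force().round(2))
P=[.6164,.1862];R=down(-94.7)
arm.move_to(P+[.19],R); arm.move_l(P+[.06],feed=.2); arm.move_l(P+[.0505],feed=.06)
print(arm.current_ee_pos().round(4),arm.current_force().round(2),arm.current_t()); shot("side","s7"); shot("wrist","w7")
crop(cv2.imread("pics/s7.png")[:,:,::-1],150,150,310,310,4,"s7c")
E
```

```text
w 0.02393418256626165 [ 0.2   0.82 -1.57]
[0.6163 0.1862 0.0506] [ 0.26 -0.79 -1.91] 42.8583
```

View pics/s7c.png

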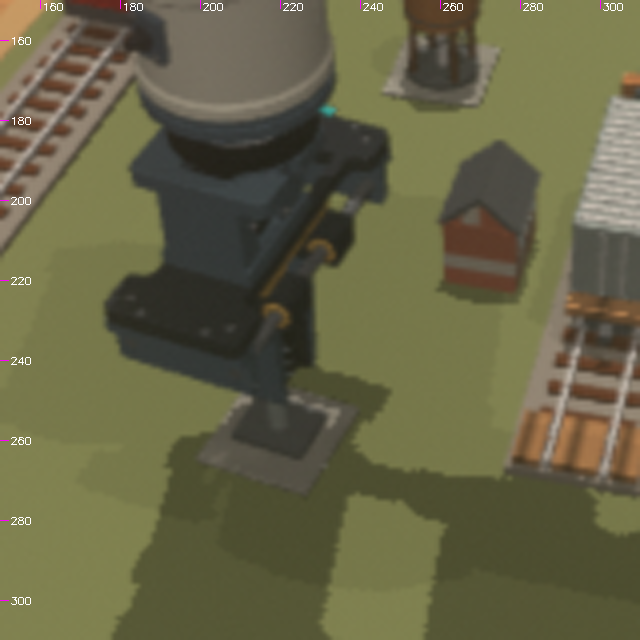

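View pics/w7.png

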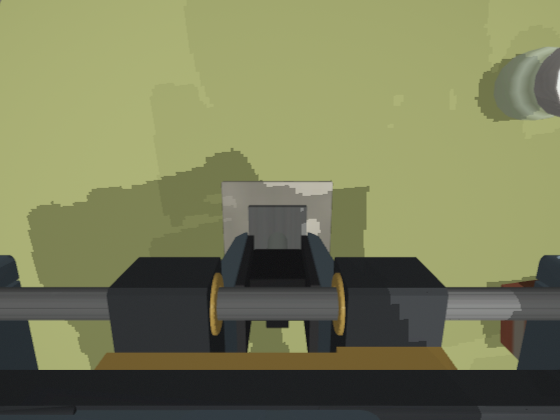

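```bash
python3 - <<'E'
from h import *
c=cal("w7"); print((ray(c,[(277,181.5)],.004)-ray(c,[(277,205.5)],.0123))[0].round(4))
P=[.6164,.1862]
for z in (.0495,.049,.0485,.048,.0475,.047,.0465):
    arm.move_l(P+[z],feed=.03); f=arm.current_force(); print(z,f.round(2))
    if f[2]>1.5: break
arm.sleep(.1);arm.grip(.085); arm.sleep(.1)
arm.move_l(P+[.14],feed=.2); arm.move_l(P+[.26],feed=.4); shot("wrist","w8"); print(arm.current_t())
# clear out of view of top camera
arm.move_joints([-78.18,28.281,77.091,0,74.628,-5.472])
print(arm.current_t()); shot("top","t8"); shot("side","s8")
crop(cv2.imread("pics/t8.png")[:,:,::-1],170,110,420,290,3,"t8c")
crop(cv2.imread("pics/s8.png")[:,:,::-1],170,110,350,290,4,"s8c")
crop(cv2.imread("pics/w8.png")[:,:,::-1],200,120,350,260,5,"w8c")
E
```

```text
[ 0.0133 -0.0011 -0.0083]
0.0495 [-0.39  0.18 -1.18]
0.049 [-0.32 -0.8  -1.75]
0.0485 [ 0.02  0.16 -1.15]
0.048 [-0.18  0.75 -1.19]
0.0475 [ 0.22 -1.03 -1.65]
0.047 [-1.03 -0.34  2.82]
46.8
49.9333
```

View pics/t8c.png

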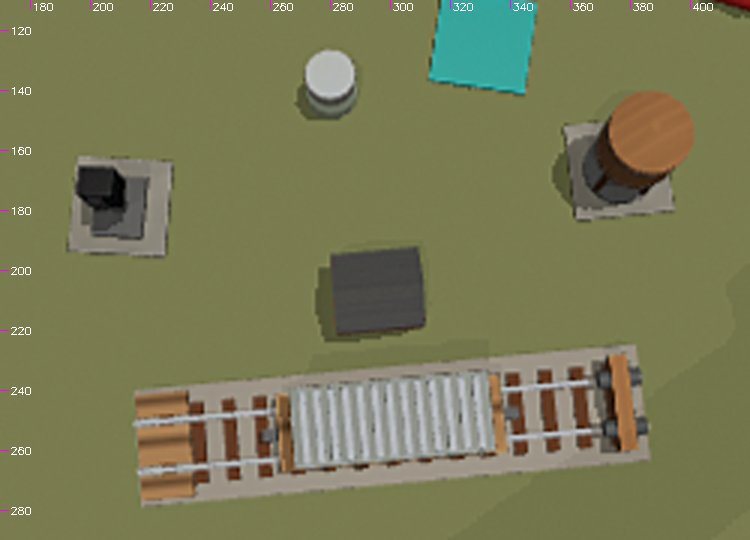

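View pics/s8c.png

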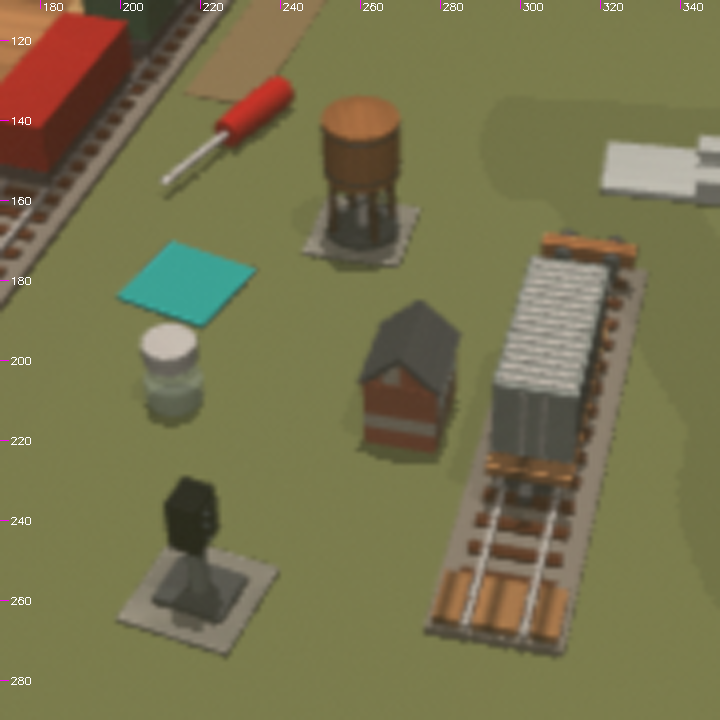

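View pics/w8c.png

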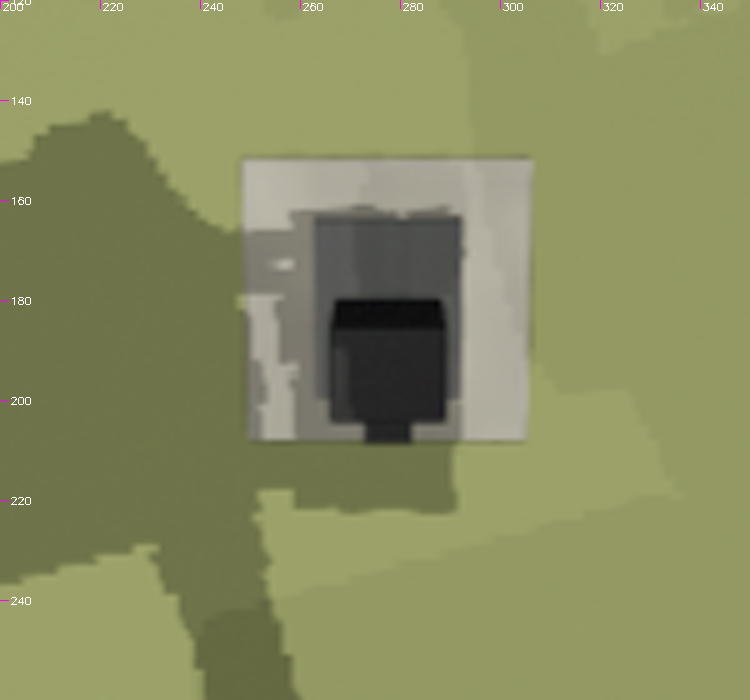

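```bash
python3 - <<'E'
from h import *
print(arm.sign_off(),arm.current_t())
E
```

```text
the job is handed in; nothing more can be done
the job is handed in; nothing more can be done
```

The goods siding is set out as asked, in the order asked. I handed it in at about 50 s of the 112 s allowed.

The buffer stop is at the robot's right-hand end of the track. The water tower therefore went on the grey right-hand plinth and the light signal on the left-hand one. I ignored the turquoise square.

| Item | What the last checks showed |
|---|---|
| Container | Less than 1 mm off the deck's centre and in line with the deck to within the reading error, in both the wrist and top views |
| Cabin | About 25.6 mm of bare ground to the ballast edge, less than 1 mm off midway along the wagon, parallel to the track to within about 0.5° |
| Tower | Upright on the right plinth, about 1–2 mm from its centre in the top view |
| Signal | Slid 89 mm along the slot with no noticeable resistance, lifted out at x = 52 mm, and now upright within about 1 mm of the left plinth's centre |
| Jar | Its pixel position in the top view is unchanged |

One reading disagreed: a rough wrist-camera reading put the tower's rim about 3 mm short in x. I took it at a poorly chosen image row; a second reading from the same picture and the top view both put it within about 1–2 mm.

The gripper was back at the start pose, touching nothing, when I handed the job in. No other checks failed.

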